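# Load the charged barrel into the bench clay extruder

### The arm

A 7-joint arm with a two-finger parallel gripper is mounted at the origin on the work surface; the furniture and walls round the work are solid. World frame = base frame: x ahead of the robot, y to its left, z up, the work surface at z = 0. Lengths are in mm, angles in rad, forces in N, time in s.
With the tool pointing down it reaches from about 400 to 875 mm from the base axis. Payload 4.4 kg.
Tool frame: the origin (TCP) lies where the fingers leave the gripper's body, on its centre line; the fingertips stand 73 mm ahead of it and the grasp point (between the pads) lies 54 mm ahead of it; z points along the fingers, y is the line along which they close (so a half turn about z gives the same grasp; the last joint's range is limited). The gripper opens to 85 mm and grips with 20 to 120 N. Pads are 22 mm wide; open, the fingers measure 114 mm over their backs; the gripper's body (76 mm by 85 mm) begins 54 mm behind the grasp point. The pads swing forward as they close: fully open they stand 13 mm farther back than shut.
Start: joints at [1.095, 0.628, 0.038, 1.517, -0.027, 0.996, -0.02], TCP at [259.002, -596.183, 303.913] pointing down, gripper open.
Joint ranges: [-3.06, 3.06], [-0.37, 2.12], [-1.25, 1.32], [0.18, 2.47], [-1.1, 4.24], [0.23, 1.98], [-2.94, 2.94]. Speed limits (rad/s): [2.57, 2.57, 3.14, 3.14, 3.14, 3.14, 3.14].

### API

Orientations are given as [roll, pitch, yaw] about the fixed x, y, z axes, in that order (R = Rz(yaw) Ry(pitch) Rx(roll)).
In Python, from cell import ctrl gives the robot as it stands.
- The arm moves only by the tool send_rows, never from a script. Its argument "rows" is a list that holds one entry, the list of rows, each a list of 6 numbers: the shift along the tool's x, y, z in cm, then the turn, a rotation vector about the tool's x, y, z in rad. In form: [[[tx, ty, tz, wx, wy, wz], ...]]. A call has 1 to 10 rows; each row is the pose to reach, as a shift and turn from the pose commanded when the call began, along the tool's axes at that moment; what a row does not reach only later rows make up. A row lasts 1/10 s, in which the tool goes at most 50 mm and 8.59 degrees, less where a joint would pass 70% of its speed; a pose out of reach is approached as far as the arm can. A call with a gripper value outside its range is refused whole. "grip" is the closure in counts, from 0 (fully open) to 255 (shut), set as the call begins (left out, the last holds). The fingers move at their own pace and stop on an object; the grip force is fixed at half the most. Time passes only in rows, so rows that repeat a pose let the fingers close. It gives the time, the measured TCP pose, the force, the opening and the grip force at its end, in the units of the state.
- ctrl.read_state(): the state, without advancing time (a new reading comes with each control period).
- ctrl.get_image(name): name is "side" or "top"; returns a dict with "pixels" (400x640x3 uint8, red, green, blue), "fx", "fy", "cx", "cy" (pixels), "extrinsics" (4x4, takes a point from camera to world coordinates). Camera axes: x right, y up, looking along -z (the intrinsics and any distortion apply to the point x, -y, -z); pixel columns grow to the right and rows downward; lengths in mm; the calibration is good to about 2 mm. A picture is of the moment at which its call begins. There is no depth.
- ctrl.finish_job(): hands the job in; it is judged then, once.
The state is a dict: "clock": time; "qpos": joint angles; "qd": joint speeds; "tau": joint torques, N m; "eef_pos": TCP position; "tool_rot": TCP orientation; "force": force on the tool from outside, world axes, zero at the start; "torque": the same for the moment, N m; "width": finger opening in mm; "gripper_force": force on a finger pad.
Only numpy, scipy, OpenCV 4.12 (cv2) and the standard library are available. Lean on these libraries where they do the work, as an engineer would, in place of code of your own. Each camera call takes 0.05 s, during which the arm holds its last target. There are 200 camera calls.

### The job

Load the clay extruder: take the filled barrel off its wooden rest, slide it sideways (downwards) into the slotted plate with its flange in the gap behind the plate, and ease it past the sprung catches until it is fully home and level. Then bring the ram up by its handle until it just rests on the piston, without forcing either part, and leave the leather-hard cup where it stands.

Things in the scene. Friction and masses are not known exactly. Their poses are not given: they have to be found in the camera images.
- barrel: Filled barrel, 0.3 to 0.5 kg: level aluminium tube 44 mm across; grasp it across from above. Origin on its axis near the balance point, x axis along the tube to the die. A steel flange, 68 mm across and 8 mm thick, is clamped on, its front face 36 to 54 mm behind the origin (varies, not measured). Tube to x = +62, dark knurled cap (52 mm) to +82, brass die to +92 mm.
- piston: Piston of the barrel: a 12 mm rod with a dark disc (26 mm across, 6 mm thick) sticking out behind the flange. Origin: middle of the disc's rear face, on the barrel's axis, 81 to 95 mm behind the barrel's origin depending on the fill. It is stiff and does not move below 40 N.
- extruder: Clay extruder fixed on the bench, base 325 x 112 x 12 mm. Origin at bench height on its middle line, in the plane of the slotted plate's rear face; x points to the die end, z up. The upright aluminium plate (x = 0 to 12 mm, 92 mm wide, top 106 mm high) has a round-bottomed slot, open at the top, 45.6 mm wide with 7 mm flared corners.
- extruder_seat (a point): Point on the barrel's axis when home, in the plane of the plate's rear face, 80 mm above the bench (axes as the extruder). Home, the flange's front face lies here or up to 2.6 mm behind, so the barrel's origin is 33 to 54 mm ahead in x, as the flange allows.
- flange_gap (a point): Mouth of the gap for the flange, at the top of two steel keeper posts behind the plate (25 to 38 mm either side of the middle, tops at this height, 90 mm). The gap spans x = -10.6 to 0 mm of the extruder, the posts go back to -18.6; their front edges are bevelled 1 mm. Above the posts the plate's rear face is free for the flange to slide down on.
- catches (a point): Middle between two sprung round-nosed catches, 93 mm high in the slot, each sticking out 4 mm from its side wall. The tube meets them 26 mm above home; a push of about 3 to 12 N beyond its own weight takes it past, and they snap out over it at home. Its weight alone does not pass them.
- saddle (a point): Bottom of the notched saddle that carries the front of the tube, x = 81 to 93 mm of the extruder, 64 mm wide, top 69 mm high. Between plate and saddle the fingers have free room beside the tube down to the 12 mm base.
- ram: Ram on two guide rods behind the plate; slides 80 mm along the extruder's x with about 3 N friction and stays where it is left. Origin: middle of the round pusher face (34 mm across) that meets the piston, on the barrel's axis; it starts 80 to 100 mm behind the plate's rear face. Axes as the extruder.
- ram_handle (a point): Middle of the ram's black upright handle: 18 mm wide (extruder's y), 16 mm along x, top 18 mm above this point. It lies 26 mm behind and 40 mm above the middle of the pusher face. Pinch it from above and slide it along x.
- barrel_rest: Wooden rest, fixed, 130 x 70 mm, two round-notched uprights (x = -27 to -17 and +31 to +41 mm, tops 40 mm above its underside) carry the barrel, its axis 56 mm above the rest's underside and along the rest's x. Origin: middle of the underside. It stands on a plywood ware board whose top is 68 mm above the bench.
- raw_cup: Leather-hard unfired pinkish cup, 74 mm across, 64 mm high, origin at the middle of its foot. A bystander: leave it where it stands.

How it is judged:
By the outcome, as a careful person would: the job done as asked, in the order asked, and still so for the second after the job is handed in, with the robot touching nothing.
It also fails if it takes over 72 s, if anything falls off the work surface, if the arm or the gripper's body presses on something with over 40 N, if the wrist force passes 120 N, or if a joint passes its speed limit or range.

## Working session

There is one attempt and no reset: what is moved stays moved. The work goes in short steps, Python scripts to look and compute and a tool call to move; the robot and the scene stay as the last step left them, time stands still between calls to the robot, and variables do not carry over. Pictures are saved under pics/ and viewed, at most 10 in all, crops included, and the job is handed in when it is done.

Besides the shell and the picture viewer there is one more tool, called by a JSON object that holds its "fn" and its "kwargs". send_rows: Moves the arm, as the interface text tells. Its arguments: {"type":"object","properties":{"rows":{"type":"array","items":{"type":"array","items":{"type":"array","items":{"type":"number"}}}},"grip":{"type":"number"}},"required":["rows"]}

```bash
mkdir -p pics; ls
python3 - <<'E'
from cell import ctrl
import cv2,numpy as np
for n in("side","top"):
    im=ctrl.get_image(n); cv2.imwrite(f"pics/{n}0.png",im["pixels"][:,:,::-1])
    print(n,{k:im[k] for k in im if k not in("pixels",)})
print(ctrl.read_state())
E
```

```text
pics
side {'fx': 403.57095780794066, 'fy': 403.57095780794066, 'cx': 327.80932035758184, 'cy': 199.37079740466353, 'extrinsics': array([[ 9.99891390e-01, -3.54151315e-04,  1.47337362e-02,
         5.38624672e+02],
       [ 1.11537728e-02,  6.71636902e-01, -7.40796508e-01,
        -7.93750977e+02],
       [-9.63336689e-03,  7.40880386e-01,  6.71567905e-01,
         8.66458645e+02],
       [ 0.00000000e+00,  0.00000000e+00,  0.00000000e+00,
         1.00000000e+00]])}
top {'fx': 460.9495102874687, 'fy': 460.9495102874687, 'cx': 316.7154932286202, 'cy': 197.68388458896564, 'extrinsics': array([[ 2.02086424e-02,  9.98172930e-01, -5.69421914e-02,
         4.51986247e+02],
       [-9.99678215e-01,  1.93000591e-02, -1.64613089e-02,
         5.24252346e+01],
       [-1.53322452e-02,  5.72565289e-02,  9.98241760e-01,
         1.36789209e+03],
       [ 0.00000000e+00,  0.00000000e+00,  0.00000000e+00,
         1.00000000e+00]])}
{'clock': 0.1, 'qpos': array([ 1.09520394,  0.62921135,  0.03841783,  1.5182661 , -0.0270198 ,
        0.99629734, -0.02003814]), 'qd': array([ 5.13759966e-04, -1.16621779e-03,  1.10730043e-03, -3.50697975e-03,
       -9.63980136e-05,  6.43668148e-04,  8.34153844e-04]), 'tau': array([ 2.53767270e-03, -5.64527714e+01,  1.23021908e+00, -1.93971223e+01,
        1.12992708e-02,  5.41865200e-03,  3.22291237e-05]), 'eef_pos': array([ 258.84655728, -595.76427875,  303.10845234]), 'tool_rot': array([-3.13992704e+00, -1.79690541e-05,  4.09765291e-01]), 'force': array([-0.60239556,  0.29045475, -0.67939529]), 'torque': array([-0.00207554,  0.00744028, -0.00703064]), 'gripper_force': 0.0, 'width': 85.71764490624209}
```

View pics/side0.png

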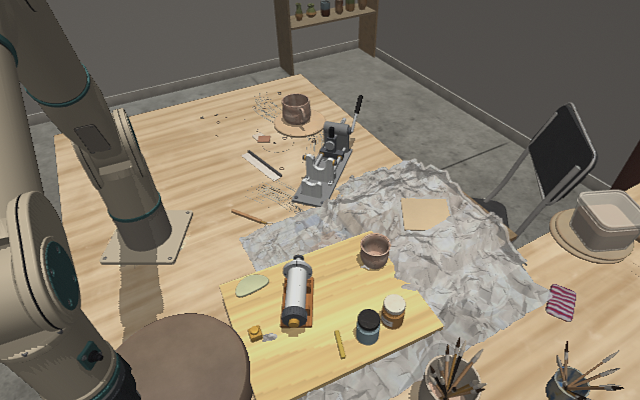

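View pics/top0.png

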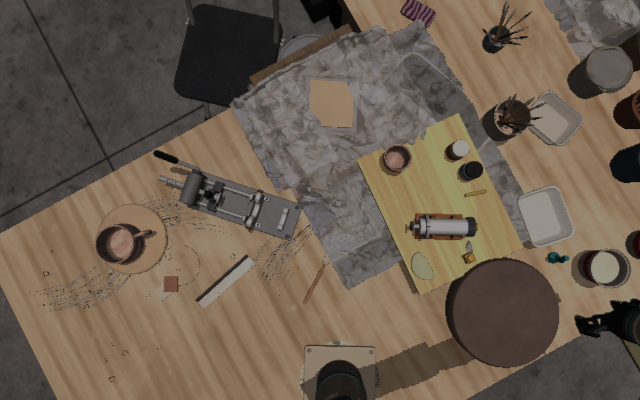

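View crops.

Side view: barrel from about (297,258) to (293,322), extruder around (325,165), cup at (375,250). Top view: barrel at (415–475,227), die to the right. Extruder runs from (165,180) to (300,225) and the cup is at (397,158).

Run:
```python
import cv2,numpy as np
t=cv2.imread("pics/top0.png");s=cv2.imread("pics/side0.png")
a=cv2.resize(t[145:245,150:310],(800,500),interpolation=cv2.INTER_CUBIC);cv2.imwrite("pics/c1.png",a)
b=cv2.resize(s[90:210,285:365],(400,600),interpolation=cv2.INTER_CUBIC)
c=cv2.resize(s[245:335,270:320],(333,600),interpolation=cv2.INTER_CUBIC)
cv2.imwrite("pics/c2.png",np.hstack([b,c]))
d=cv2.resize(t[200:255,400:490],(800,489),interpolation=cv2.INTER_CUBIC);cv2.imwrite("pics/c3.png",d)
```

```text
(no output)
```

View pics/c1.png

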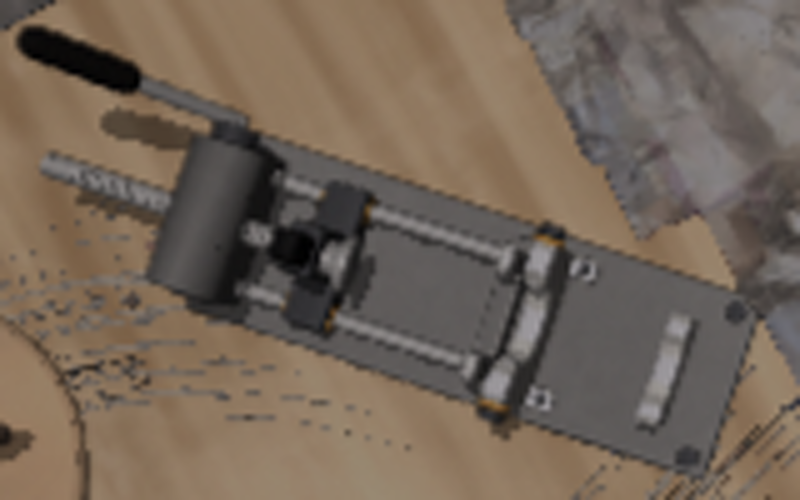

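View pics/c2.png

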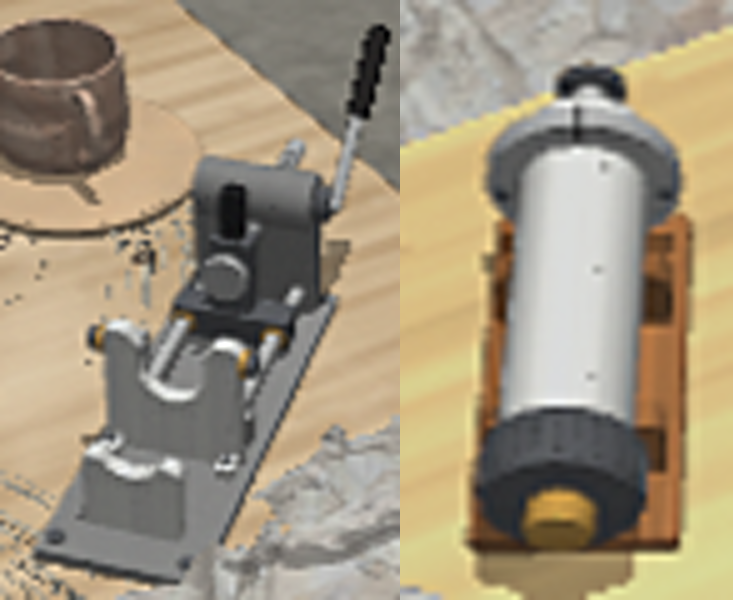

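View pics/c3.png

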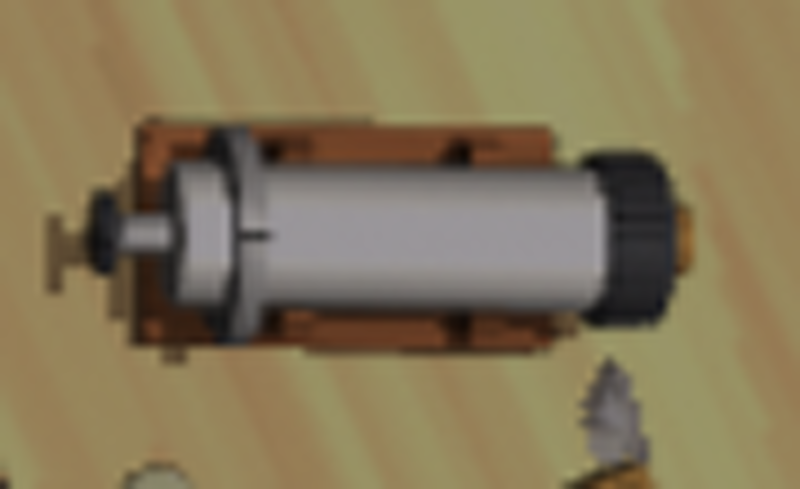

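c1: the plate top is two bright lobes at about (545,262) and (500,380), the saddle strip runs (680,318)–(648,425), and the handle top is at (293,248). c2 shows the same parts from the side. c3: the tube edges are at rows 165 and 308, the flange rim slit at cols 238–268, the cap to col 672 and the disc at col 100.

```bash
cat > h.py <<'E'
import cv2,numpy as np
from cell import ctrl
def cam(n):
    im=ctrl.get_image(n); im["bgr"]=im["pixels"][:,:,::-1].copy(); return im
def ray(c,u,v):
    d=np.array([(u-c["cx"])/c["fx"],-(v-c["cy"])/c["fy"],-1.]); E=c["extrinsics"]
    return E[:3,3],E[:3,:3]@d
def onz(c,u,v,z):
    o,d=ray(c,u,v); return (o+d*(z-o[2])/d[2])
def proj(c,p):
    E=c["extrinsics"]; q=E[:3,:3].T@(np.asarray(p,float)-E[:3,3])
    return np.array([c["cx"]+c["fx"]*q[0]/-q[2],c["cy"]-c["fy"]*q[1]/-q[2]])
def tri(c1,p1,c2,p2):
    o1,d1=ray(c1,*p1);o2,d2=ray(c2,*p2)
    A=np.stack([d1,-d2],1);t=np.linalg.lstsq(A,o2-o1,rcond=None)[0]
    a,b=o1+t[0]*d1,o2+t[1]*d2; return (a+b)/2,np.linalg.norm(a-b)
E
cat > m.py <<'E'
from h import *
np.set_printoptions(precision=1,suppress=True)
T=cam("top");S=cam("side")
def full(c,off,s): return ((c[0]+.5)/s-.5+off[0],(c[1]+.5)/s-.5+off[1])
hsv=cv2.cvtColor(T["bgr"],cv2.COLOR_BGR2HSV);sat=hsv[...,1].astype(float);val=hsv[...,2].astype(float)
# extruder base long edges: saturation step along normals of hand-given edges
def edge(img,p,q,n=40,half=4):
    p,q=np.array(p),np.array(q);d=(q-p)/np.linalg.norm(q-p);nn=np.array([-d[1],d[0]]);out=[]
    t=np.arange(-half,half+.01,.1)
    for a in np.linspace(.03,.97,n):
        pt=p+a*(q-p)+t[:,None]*nn
        g=cv2.GaussianBlur(cv2.remap(img.astype(np.float32),pt[:,0].astype(np.float32)[None],pt[:,1].astype(np.float32)[None],cv2.INTER_LINEAR),(9,1),0)[0]
        k=np.argmax(np.abs(np.gradient(g)));out.append(pt[k])
    out=np.array(out,np.float32);l=cv2.fitLine(out,cv2.DIST_HUBER,0,.01,.01).ravel()
    r=np.abs((out-l[2:])@np.array([-l[1],l[0]]));l=cv2.fitLine(out[r<1],cv2.DIST_L2,0,.01,.01).ravel()
    return l,r
o=(150,145)
for nm,p,q in(("far",(380,177),(520,228)),("far2",(600,258),(740,310)),("near",(350,360),(460,396)),("near2",(540,424),(690,470)),("front",(757,330),(712,460))):
    l,r=edge(sat,full(p,o,5),full(q,o,5))
    P=onz(T,*l[2:],12);Q=onz(T,*(l[2:]+l[:2]*20),12);d=(Q-P)/np.linalg.norm(Q-P)
    print(nm,P,d,np.degrees(np.arctan2(d[1],d[0])),"res",np.median(r))
# bright blobs extruder
sub=val[195:235,230:295]
print("val thr");m=((val>150)&(sat<60)).astype(np.uint8);m[:180]=0;m[245:]=0;m[:,:235]=0;m[:,295:]=0
n,lab,st,ce=cv2.connectedComponentsWithStats(m)
for i in range(1,n):
    if st[i][4]>8: print(st[i],ce[i])
# barrel tube edges & axis, top
o=(400,200);s=800/90
for nm,p,q in(("tube+",(290,165),(570,165)),("tube-",(290,307),(570,307))):
    l,r=edge(sat if 0 else val,full(p,o,s),full(q,o,s),half=2.5)
    P=onz(T,*l[2:],124);Q=onz(T,*(l[2:]+l[:2]*20),124);d=(Q-P)/np.linalg.norm(Q-P);print(nm,P,d,"res",np.median(r))
for nm,p,z in(("flangefront",(267,237),158),("dieend",(692,238),124),("capend_top",(672,238),140),("captube",(603,235),150),("disc rear",(88,232),124)):
    print(nm,full(p,o,s),onz(T,*full(p,o,s),z))
o=(150,145)
for nm,p,z in(("saddle",(664,372),69),("plate",(522,322),106),("handle",(290,246),138)):
    print(nm,onz(T,*full(p,o,5),z))
c2=lambda u,v:(285+(u+.5)/5-.5,90+(v+.5)/5-.5)
for nm,p,z in(("pl L top",(123,328),106),("pl R top",(236,345),106),("sad L",(96,450),69),("sad R",(172,462),69),("handle top",(235,190),138)):
    print("side",nm,onz(S,*c2(*p),z))
c=cv2.cvtColor(T["bgr"],cv2.COLOR_BGR2HSV)
E
python3 m.py
```

```text
far [564.7 302.9  12. ] [-0.3 -1.   0. ] -107.31760241870685 res 0.105196655
far2 [523.5 169.8  12. ] [-0.3 -1.   0. ] -107.62170153258798 res 0.0874023
near [456.7 327.6  12. ] [-0.3 -1.   0. ] -107.18336288324237 res 0.10228899
near2 [417.4 203.   12. ] [-0.3 -1.   0. ] -107.27196220358634 res 0.17153792
front [452.6 133.7  12. ] [ 1.  -0.3  0. ] -16.948855243874284 res 0.16225094
val thr
[257 195   3   4   9] [257.7 196.4]
[254 207   4   6  14] [255.8 209.9]
[281 217   4   7  16] [282.6 219.7]
tube+ [ 474.5 -280.3  124. ] [-0.1 -1.   0. ] res 0.39735872
tube- [ 431.3 -282.6  124. ] [ 0.1 -1.   0. ] res 0.6094562
flangefront (429.59375, 226.21875) [ 452.1 -223.8  158. ]
dieend (477.40625, 226.33125) [ 454.4 -359.1  124. ]
capend_top (475.15625, 226.33125) [ 454.2 -347.9  140. ]
captube (467.39375, 225.99375) [ 454.7 -324.4  150. ]
disc rear (409.45625, 225.65625) [ 452.5 -177.6  124. ]
saddle [464.  169.3  69. ]
plate [489.5 244.7 106. ]
handle [526.9 365.8 138. ]
side pl L top [460.2 255.1 106. ]
side pl R top [532.4 236.8 106. ]
side sad L [445.4 177.5  69. ]
side sad R [493.  165.8  69. ]
side handle top [531.3 367.1 138. ]
```

```bash
cat > g.py <<'E'
import sys
from h import *
from scipy.spatial.transform import Rotation as R
EX=np.array([-.298,-.9545]);EY=np.array([.9545,-.298])
O=EX*-387+EY*393.5     # extruder origin in world xy
def ext(x,y): return O+x*EX+y*EY
def plan(p,yaw):       # p: grasp point world, mm
    s=ctrl.read_state(); Rt=R.from_euler("xyz",s["tool_rot"]); Rg=R.from_euler("xyz",[np.pi,0,yaw])
    d=Rt.inv().apply(np.array([p[0],p[1],p[2]+54])-s["eef_pos"])/10
    w=(Rt.inv()*Rg).as_rotvec()
    print("t",s["clock"].round(2),"pose",s["eef_pos"].round(1),s["tool_rot"].round(4),"F",s["force"].round(1),"w",round(s["width"],1))
    print("rows to go cm/rad",d.round(2),w.round(3))
def cur():
    s=ctrl.read_state();g=s["eef_pos"]-R.from_euler("xyz",s["tool_rot"]).apply([0,0,-54]);v=g[:2]-O
    print("grasp",g.round(1),"ext",(v@EX).round(1),(v@EY).round(1)); return g
E
python3 - <<'E'
from g import *
print(O); plan((453,-265,220),1.583)
E
```

```text
[490.92175 252.1285 ]Traceback (most recent call last):
  File "<stdin>", line 2, in <module>
  File "g.py", line 11, in plan
    print("t",s["clock"].round(2),"pose",s["eef_pos"].round(1),s["tool_rot"].round(4),"F",s["force"].round(1),"w",round(s["width"],1))
              ^^^^^^^^^^^^^^^^
AttributeError: 'float' object has no attribute 'round'
```

```bash
sed -i 's/s\["clock"\].round(2)/round(s["clock"],2)/' g.py
python3 - <<'E'
from g import *
plan((453,-265,220),1.583)
E
```

```text
t 0.2 pose [ 258.9 -595.9  303.3] [-3.1404  0.      0.4098] F [0.2 0.3 0.1] w 85.6
rows to go cm/rad [ 30.99 -22.61   2.96] [-1.000e-03 -1.000e-03 -1.173e+00]
```

{"fn": "send_rows", "kwargs": {"rows": [[[1.5, -1.1, 0, 0, 0, -0.06], [4.6, -3.4, 0, 0, 0, -0.18], [8.5, -6.2, 0, 0, 0, -0.32], [12.7, -9.3, 0, 0, 0, -0.46], [16.9, -12.3, 0, 0, 0, -0.6], [21, -15.3, 0, 0, 0, -0.74], [25, -18.2, 0.5, 0, 0, -0.88], [28.2, -20.6, 1.2, 0, 0, -1.02], [30.3, -22.1, 2.2, 0, 0, -1.13], [31, -22.6, 3, 0, 0, -1.173]]], "grip": 0}}

```text
clock: 1.2
eef_pos: [455.0, -262.1, 273.7]
tool_rot: [3.14, -0.002, 1.591]
force: [-0.3, 0.1, 0.3]
width: 85.2
gripper_force: 0.0
```

Run:
```python
from g import *
plan((453,-265,122),1.583);cur()
T=cam("top")["bgr"];S=cam("side")["bgr"]
a=cv2.resize(T[175:275,380:500],(480,400),interpolation=cv2.INTER_CUBIC)
b=cv2.resize(S[200:340,240:345],(300,400),interpolation=cv2.INTER_CUBIC)
cv2.imwrite("pics/d1.png",np.hstack([a,b]))
```

```text
t 1.2 pose [ 455.  -262.1  273.7] [ 3.1404e+00 -1.5000e-03  1.5906e+00] F [-0.3  0.1  0.3] w 85.2
rows to go cm/rad [-0.3  -0.22  9.77] [ 0.001 -0.002  0.008]
grasp [ 455.1 -262.   219.7] ext 501.4 119.0
```

View pics/d1.png

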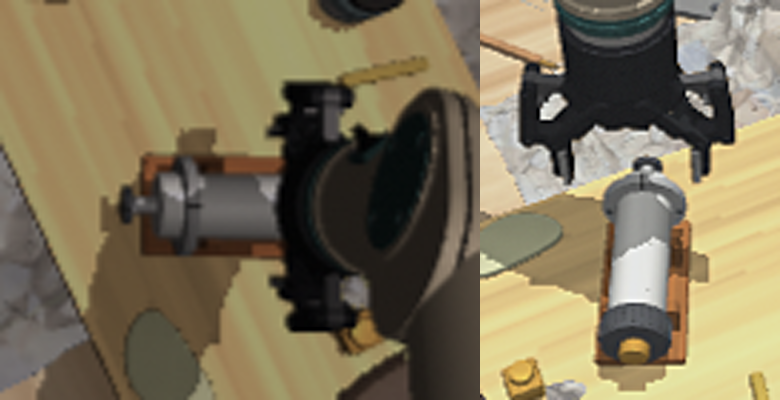

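The gripper straddles the tube: the fingers are at (300,100) and (300,305) in the top crop, with the tube centre on row 203. Nothing blocks the way down.

{"fn": "send_rows", "kwargs": {"rows": [[[-0.3, -0.2, 0.8, 0, 0, 0.008], [-0.3, -0.2, 2.2, 0, 0, 0.008], [-0.3, -0.2, 3.8, 0, 0, 0.008], [-0.3, -0.2, 5.4, 0, 0, 0.008], [-0.3, -0.2, 7, 0, 0, 0.008], [-0.3, -0.2, 8.4, 0, 0, 0.008], [-0.3, -0.2, 9.3, 0, 0, 0.008], [-0.3, -0.2, 9.75, 0, 0, 0.008], [-0.3, -0.2, 9.75, 0, 0, 0.008]]]}}

```text
clock: 2.2
eef_pos: [450.7, -269.3, 176.0]
tool_rot: [-3.141, 0.0, 1.573]
force: [0.3, 0.6, -0.3]
width: 85.4
gripper_force: 0.0
```

Run:
```python
from g import *
plan((453,-265,122),1.583);cur()
```

```text
t 2.2 pose [ 450.7 -269.3  176. ] [-3.1408e+00  2.0000e-04  1.5729e+00] F [ 0.3  0.6 -0.3] w 85.4
rows to go cm/rad [0.42 0.23 0.  ] [-0.001  0.    -0.01 ]
grasp [ 450.7 -269.3  122. ] ext 509.7 117.0
```

{"fn": "send_rows", "kwargs": {"rows": [[[0.4, 0.2, 0, 0, 0, -0.01], [0.4, 0.2, 0, 0, 0, -0.01]]]}}

```text
clock: 2.4
eef_pos: [454.1, -263.9, 177.0]
tool_rot: [3.14, 0.0, 1.586]
force: [-0.2, -0.5, -0.0]
width: 85.1
gripper_force: 0.0
```

{"fn": "send_rows", "kwargs": {"rows": [[[0, 0, 0, 0, 0, 0], [0, 0, 0, 0, 0, 0], [0, 0, 0, 0, 0, 0], [0, 0, 0, 0, 0, 0], [0, 0, 0, 0, 0, 0], [0, 0, 0, 0, 0, 0], [0, 0, 0, 0, 0, 0], [0, 0, 0, 0, 0, 0]]], "grip": 255}}

```text
clock: 3.2
eef_pos: [454.5, -264.5, 177.2]
tool_rot: [3.139, 0.001, 1.585]
force: [1.6, 0.6, 5.9]
width: 42.4
gripper_force: 60.4
```

Run:
```python
from g import *
plan((453,-265,122),1.583);cur();print(ctrl.read_state()["gripper_force"],ctrl.read_state()["torque"])
```

```text
t 3.2 pose [ 454.5 -264.5  177.2] [3.1389e+00 8.0000e-04 1.5850e+00] F [1.6 0.6 5.9] w 42.4
rows to go cm/rad [-0.05 -0.15  0.12] [0.003 0.001 0.002]
grasp [ 454.6 -264.5  123.2] ext 504.0 119.3
60.367337465286255 [ 0.14492786 -0.23949887 -0.01639137]
```

{"fn": "send_rows", "kwargs": {"rows": [[[0, 0, -0.4, 0, 0, 0], [0, 0, -1.2, 0, 0, 0], [0, 0, -2.2, 0, 0, 0], [0, 0, -3.4, 0, 0, 0], [0, 0, -4.6, 0, 0, 0], [0, 0, -5.8, 0, 0, 0], [0, 0, -6.8, 0, 0, 0], [0, 0, -7.6, 0, 0, 0], [0, 0, -8, 0, 0, 0], [0, 0, -8, 0, 0, 0]]]}}

```text
clock: 4.2
eef_pos: [453.5, -264.5, 257.0]
tool_rot: [3.141, 0.0, 1.585]
force: [-0.5, 0.2, -4.3]
width: 42.6
gripper_force: 61.3
```

Run:
```python
from g import *
q=ext(32,0);plan((q[0],q[1],205),1.268);s=ctrl.read_state();print(q,s["torque"],s["gripper_force"])
```

```text
t 4.2 pose [ 453.5 -264.5  257. ] [3.1407e+00 5.0000e-04 1.5847e+00] F [-0.5  0.2 -4.3] w 42.6
rows to go cm/rad [48.57  3.47 -0.22] [0.001 0.    0.317]
[481.38575 221.5845 ] [-0.07213714 -0.02141666 -0.01638326] 61.274821758270264
```

{"fn": "send_rows", "kwargs": {"rows": [[[0.8, 0, -0.2, 0, 0, 0], [2.8, 0.2, -0.2, 0, 0, 0.02], [5.8, 0.4, -0.2, 0, 0, 0.04], [9.2, 0.6, -0.2, 0, 0, 0.06], [12.8, 0.9, -0.2, 0, 0, 0.085], [16.4, 1.2, -0.2, 0, 0, 0.11], [20, 1.4, -0.2, 0, 0, 0.135], [23.6, 1.7, -0.2, 0, 0, 0.16], [27.2, 1.9, -0.2, 0, 0, 0.18], [30.8, 2.2, -0.2, 0, 0, 0.2]]]}}

```text
clock: 5.2
eef_pos: [470.1, 45.9, 258.1]
tool_rot: [-3.14, 0.0, 1.385]
force: [1.7, -0.4, -3.3]
width: 42.5
gripper_force: 61.3
```

Run:
```python
from g import *
q=ext(32,0);plan((q[0],q[1],205),1.268)
```

```text
t 5.2 pose [470.1  45.9 258.1] [-3.1402e+00  2.0000e-04  1.3846e+00] F [ 1.7 -0.4 -3.3] w 42.5
rows to go cm/rad [17.47 -2.15 -0.09] [-0.001  0.     0.117]
```

{"fn": "send_rows", "kwargs": {"rows": [[[3, -0.4, 0, 0, 0, 0.02], [6, -0.7, 0, 0, 0, 0.04], [9, -1.1, 0, 0, 0, 0.06], [12, -1.5, 0, 0, 0, 0.08], [14.5, -1.8, 0, 0, 0, 0.1], [16.3, -2, 0, 0, 0, 0.112], [17.2, -2.15, 0, 0, 0, 0.117], [17.4, -2.15, 0, 0, 0, 0.117], [17.4, -2.15, 0, 0, 0, 0.117]]]}}

```text
clock: 6.1
eef_pos: [481.7, 218.2, 258.1]
tool_rot: [-3.141, 0.001, 1.268]
force: [-0.3, 0.0, -4.7]
width: 42.5
gripper_force: 61.3
```

Run:
```python
from g import *
q=ext(36,0);plan((q[0],q[1],150),1.268);cur()
T=cam("top");S=cam("side");s=T["bgr"]
a=cv2.resize(T["bgr"][150:240,180:300],(400,300),interpolation=cv2.INTER_CUBIC)
b=cv2.resize(S["bgr"][70:210,270:390],(400,467),interpolation=cv2.INTER_CUBIC)
a=cv2.copyMakeBorder(a,0,167,0,0,cv2.BORDER_CONSTANT)
cv2.imwrite("pics/e1.png",np.hstack([a,b]))
```

```text
t 6.1 pose [481.7 218.2 258.1] [-3.1410e+00  1.3000e-03  1.2678e+00] F [-0.3  0.  -4.7] w 42.5
rows to go cm/rad [-0.08 -0.13  5.41] [-0.001  0.001 -0.   ]
grasp [481.7 218.1 204.1] ext 35.2 1.3
```

View pics/e1.png

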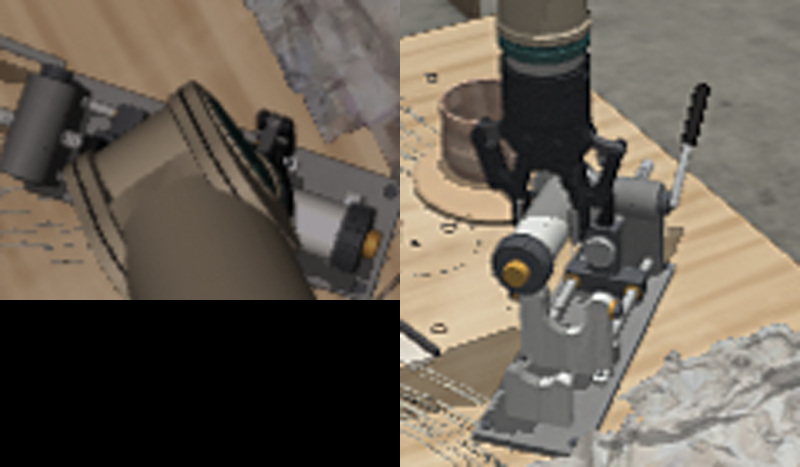

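The barrel hangs over the plate and saddle with the die at (516,273) in the side crop and the slot at about (568,325). Nothing is in the way. I'll lower it to 150 mm.

{"fn": "send_rows", "kwargs": {"rows": [[[-0.08, -0.13, 0.8, 0, 0, 0], [-0.08, -0.13, 2, 0, 0, 0], [-0.08, -0.13, 3.2, 0, 0, 0], [-0.08, -0.13, 4.4, 0, 0, 0], [-0.08, -0.13, 5.2, 0, 0, 0], [-0.08, -0.13, 5.4, 0, 0, 0], [-0.08, -0.13, 5.4, 0, 0, 0]]]}}

```text
clock: 6.9
eef_pos: [480.4, 218.5, 203.9]
tool_rot: [-3.141, 0.001, 1.268]
force: [-0.1, 0.4, -2.8]
width: 42.5
gripper_force: 61.4
```

Run:
```python
from g import *
q=ext(36,0);plan((q[0],q[1],120),1.268);g=cur()
S=cam("side");b=S["bgr"];hsv=cv2.cvtColor(b,cv2.COLOR_BGR2HSV)
# brass die: rear view mask
m=cv2.inRange(hsv,(12,140,80),(28,255,255));m[:120]=0;m[200:]=0;m[:,:285]=0;m[:,330:]=0
n,l,st,ce=cv2.connectedComponentsWithStats(m);i=1+np.argmax(st[1:,4]);print("die px",ce[i],st[i])
p=np.array([*(g[:2]+92*EX),g[2]]);print("pred die px",proj(S,p), "per mm y",proj(S,p+[*EY*10,0])-proj(S,p),"x",proj(S,p+[*EX*10,0])-proj(S,p),"z",proj(S,p+[0,0,10])-proj(S,p))
for nm,a in(("plate top L front",(12,-46,106)),("plate top R front",(12,46,106)),("saddle L",(93,-32,69)),("saddle R",(93,32,69)),("slotcorner L",(12,-29.8,106)),("slot corner R",(12,29.8,106)),("base front L",(114,-56,12))):
    print(nm,((proj(S,[*ext(a[0],a[1]),a[2]])-[270,70])*5.0+2).round(0))
cv2.imwrite("pics/f1.png",cv2.resize(b[90:210,270:400],(650,600),interpolation=cv2.INTER_CUBIC))
np.set_printoptions(suppress=True)
```

```text
t 6.9 pose [480.4 218.5 203.9] [-3.141e+00  5.000e-04  1.268e+00] F [-0.1  0.4 -2.8] w 42.5
rows to go cm/rad [-0.08  0.    2.99] [-0.001  0.001  0.   ]
grasp [480.4 218.5 149.9] ext 35.2 -0.0
die px [304.8372093  166.81395349] [301 164   8   7  43]
pred die px [304.15652577 168.24081276] per mm y [3.24711547 0.63179204] x [-1.21668998  2.04093352] z [-0.17036523 -2.75641835]
plate top L front [172. 429.]
plate top R front [309. 454.]
saddle L [150. 555.]
saddle R [248. 575.]
slotcorner L [196. 433.]
slot corner R [285. 450.]
base front L [108. 637.]
```

View pics/f1.png

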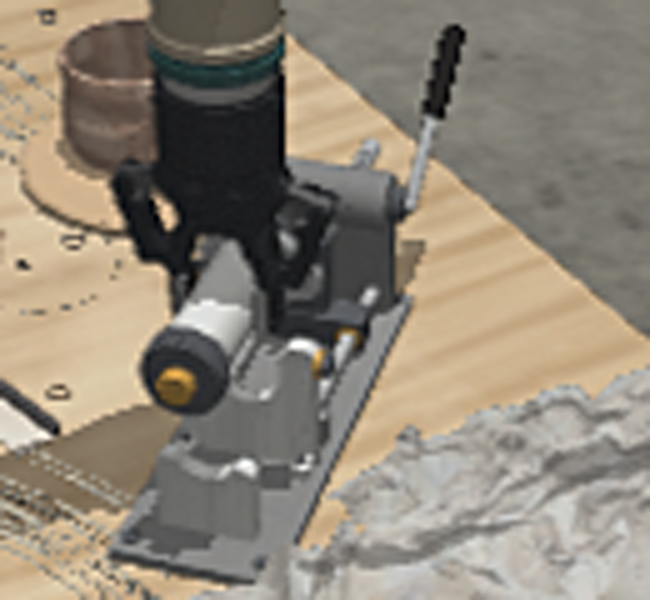

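The barrel is above the slot with the die at (176,385). The saddle's top corners are at about (162,458) and (258,475), roughly 10 crop pixels right of where I predicted. I'll check that with sub-pixel edges in both views.

```bash
cat > k.py <<'E'
from g import *
np.set_printoptions(precision=2,suppress=True)
T=cam("top");S=cam("side")
def row(img,v,u0,u1):  # strongest gradients along an image row
    g=cv2.GaussianBlur(img[v-0:v+1,u0:u1].astype(np.float32),(3,1),0)[0]
    return " ".join(f"{int(x)}" for x in g)
t0=cv2.imread("pics/top0.png");s0=cv2.imread("pics/side0.png")
sg=cv2.cvtColor(s0,cv2.COLOR_BGR2GRAY)
for v in(183,186,190): print("side row",v,"from 292:",row(sg,v,292,335))
for v in(162,166,170): print("side row",v,"from 300:",row(sg,v,300,345))
ss=cv2.cvtColor(s0,cv2.COLOR_BGR2HSV)[...,1]
for v in(162,166,170): print("sat row",v,"from 300:",row(ss,v,300,345))
print("pred saddle at z=60 L,R",*[proj(S,[*ext(93,y),60]) for y in(-32,32)])
print("pred saddle at z=45 L,R",*[proj(S,[*ext(93,y),45]) for y in(-32,32)])
print("pred plate z=85 L,R",*[proj(S,[*ext(12,y),85]) for y in(-46,46)])
# die in top
g=cur();hsv=cv2.cvtColor(T["bgr"],cv2.COLOR_BGR2HSV)
m=cv2.inRange(hsv,(12,140,60),(28,255,255));m[:180]=0;m[245:]=0;m[:,:270]=0;m[:,310:]=0
n,l,st,ce=cv2.connectedComponentsWithStats(m)
for i in range(1,n): print("top die",ce[i],st[i])
dp=np.array([*(g[:2]+87*EX),g[2]]);print("pred mid die",proj(T,dp),proj(T,dp+[*EY*10,0])-proj(T,dp))
E
python3 k.py
```

```text
side row 183 from 292: 185 185 183 181 179 177 176 173 153 123 104 101 100 112 157 203 223 229 225 211 206 203 195 186 180 198 223 226 204 165 139 133 134 135 135 156 195 216 219 194 150 132 134
side row 186 from 292: 176 175 175 175 175 177 171 154 135 119 107 104 106 106 106 106 104 100 96 92 90 93 97 102 104 104 103 99 95 102 120 132 134 134 134 134 135 132 126 129 136 128 119
side row 190 from 292: 158 159 172 185 170 146 133 132 130 122 111 107 108 108 108 109 110 111 109 105 104 105 107 108 109 108 108 107 104 108 123 133 133 132 133 134 134 134 136 129 107 110 128
side row 162 from 300: 199 179 151 165 186 165 127 107 105 108 109 106 103 103 108 139 173 161 114 94 117 136 138 138 134 120 108 104 103 103 103 104 115 125 112 84 87 122 121 106 124 142 143 140 140
side row 166 from 300: 193 193 193 194 194 174 136 109 105 107 108 107 110 130 169 203 191 148 128 131 132 131 132 134 134 126 114 108 106 106 106 104 98 118 166 175 130 105 121 137 138 138 139 124 108
side row 170 from 300: 180 180 179 178 181 173 141 111 105 106 108 109 109 107 106 105 99 98 110 122 126 121 108 100 101 106 108 107 107 107 107 103 101 98 90 94 118 135 137 137 138 123 108 134 161
sat row 162 from 300: 62 60 58 62 64 51 27 9 5 5 7 7 5 2 1 1 1 0 1 3 3 2 1 2 2 3 5 4 3 3 5 27 84 117 86 47 27 9 2 2 1 1 1 1 1
sat row 166 from 300: 66 66 67 68 68 59 36 12 3 5 8 7 5 5 6 5 5 3 3 3 4 4 4 4 4 4 5 4 3 4 4 3 4 3 2 2 2 2 2 2 2 3 4 10 16
sat row 170 from 300: 74 74 74 75 76 70 44 15 3 2 5 7 7 5 5 5 5 5 5 7 7 6 6 5 5 6 5 5 5 6 5 5 4 2 1 2 2 2 2 2 2 8 30 60 73
pred saddle at z=60 L,R [299.8  182.77] [319.2  186.74]
pred saddle at z=45 L,R [300.07 186.44] [319.32 190.41]
pred plate z=85 L,R [304.28 160.64] [331.45 165.79]
grasp [481.  218.7 150.9] ext 34.8 0.5
top die [292.11 223.25] [290 220   5   8  28]
pred mid die [292.27 222.32] [ 1.21 -3.6 ]
```

Relative to the barrel, both views put the extruder about 2 mm toward +y, so I'll shift by that and lower to 120 mm.

Run:
```python
from g import *
q=ext(36,2.2);plan((q[0],q[1],120),1.268)
```

```text
t 7.05 pose [480.9 218.7 204.9] [ 3.1408e+00 -8.0000e-04  1.2678e+00] F [ 0.9  0.8 -4.7] w 42.2
rows to go cm/rad [-0.11  0.18  3.09] [ 0.001 -0.001 -0.   ]
```

{"fn": "send_rows", "kwargs": {"rows": [[[-0.1, 0.2, 0.3, 0, 0, 0], [-0.1, 0.2, 0.8, 0, 0, 0], [-0.1, 0.2, 1.3, 0, 0, 0], [-0.1, 0.2, 1.8, 0, 0, 0], [-0.1, 0.2, 2.3, 0, 0, 0], [-0.1, 0.2, 2.7, 0, 0, 0], [-0.1, 0.2, 3, 0, 0, 0], [-0.1, 0.2, 3, 0, 0, 0]]]}}

```text
clock: 7.85
eef_pos: [482.0, 216.8, 173.9]
tool_rot: [-3.141, 0.001, 1.268]
force: [0.9, -0.6, -3.5]
width: 42.2
gripper_force: 61.4
```

Run:
```python
from g import *
q=ext(36,2.2);plan((q[0],q[1],120),1.268);cur();s=ctrl.read_state();print("F ext x,y",s["force"][:2]@EX,s["force"][:2]@EY,s["torque"])
```

```text
t 7.85 pose [482.  216.8 173.9] [-3.1409e+00  6.0000e-04  1.2679e+00] F [ 0.9 -0.6 -3.5] w 42.2
rows to go cm/rad [ 0.04  0.02 -0.01] [-0.001  0.001 -0.   ]
grasp [481.9 216.8 119.9] ext 36.4 1.9
F ext x,y 0.28554323200758686 0.9940520841047961 [-0.07376286  0.00447148  0.00558822]
```

{"fn": "send_rows", "kwargs": {"rows": [[[-0.1, 0, 0, 0, 0, 0], [-0.2, 0, 0, 0, 0, 0], [-0.25, 0, 0, 0, 0, 0], [-0.3, 0, 0, 0, 0, 0], [-0.3, 0, 0, 0, 0, 0]]]}}

```text
clock: 8.35
eef_pos: [481.4, 214.2, 174.6]
tool_rot: [3.141, -0.0, 1.268]
force: [-0.1, -0.1, -3.3]
width: 42.4
gripper_force: 61.3
```

{"fn": "send_rows", "kwargs": {"rows": [[[-0.04, 0, 0, 0, 0, 0], [-0.08, 0, 0, 0, 0, 0], [-0.12, 0, 0, 0, 0, 0], [-0.12, 0, 0, 0, 0, 0]]]}}

```text
clock: 8.75
eef_pos: [481.3, 213.8, 174.6]
tool_rot: [3.141, -0.002, 1.268]
force: [1.4, 3.8, -5.3]
width: 42.4
gripper_force: 61.4
```

```bash
cat > st.py <<'E'
from g import *
cur();s=ctrl.read_state();print("t",round(s["clock"],2),"rot",s["tool_rot"].round(4),"F ext x,y,z",(s["force"][:2]@EX).round(1),(s["force"][:2]@EY).round(1),s["force"][2].round(1),"M",s["torque"].round(2))
E
python3 st.py
```

```text
grasp [481.4 213.9 120.6] ext 39.3 2.3
t 8.75 rot [ 3.1409e+00 -1.8000e-03  1.2684e+00] F ext x,y,z -4.0 0.2 -5.3 M [ 0.71 -0.26  0.04]
```

{"fn": "send_rows", "kwargs": {"rows": [[[0.15, 0, 0, 0, 0, 0], [0.15, 0, 0.15, 0, 0, 0], [0.15, 0, 0.35, 0, 0, 0], [0.15, 0, 0.55, 0, 0, 0], [0.15, 0, 0.75, 0, 0, 0], [0.15, 0, 0.9, 0, 0, 0], [0.15, 0, 0.9, 0, 0, 0]]]}}

```text
clock: 9.45
eef_pos: [481.3, 214.3, 165.2]
tool_rot: [-3.141, 0.0, 1.268]
force: [0.3, 1.5, -4.2]
width: 42.5
gripper_force: 61.4
```

```bash
python3 st.py
```

```text
grasp [481.3 214.3 111.2] ext 39.0 2.1
t 9.45 rot [-3.1413e+00  3.0000e-04  1.2678e+00] F ext x,y,z -1.5 -0.2 -4.2 M [ 0.24 -0.09  0.04]
```

{"fn": "send_rows", "kwargs": {"rows": [[[0.03, 0, 0.12, 0, 0, 0], [0.03, 0, 0.24, 0, 0, 0], [0.03, 0, 0.36, 0, 0, 0], [0.03, 0, 0.48, 0, 0, 0], [0.03, 0, 0.6, 0, 0, 0], [0.03, 0, 0.6, 0, 0, 0]]]}}

```text
clock: 10.05
eef_pos: [481.1, 214.6, 159.2]
tool_rot: [-3.141, 0.001, 1.268]
force: [-2.1, 0.2, -3.6]
width: 42.1
gripper_force: 61.4
```

```bash
python3 st.py
```

```text
grasp [481.  214.5 105.2] ext 38.8 1.7
t 10.05 rot [-3.1408e+00  6.0000e-04  1.2680e+00] F ext x,y,z 0.4 -2.1 -3.6 M [-0.    0.21  0.04]
```

{"fn": "send_rows", "kwargs": {"rows": [[[0, -0.06, 0.1, 0, 0, 0], [0, -0.06, 0.2, 0, 0, 0], [0, -0.06, 0.3, 0, 0, 0], [0, -0.06, 0.4, 0, 0, 0], [0, -0.06, 0.4, 0, 0, 0]]]}}

```text
clock: 10.55
eef_pos: [481.6, 215.3, 156.0]
tool_rot: [3.14, -0.002, 1.268]
force: [-0.0, 0.5, 2.1]
width: 42.6
gripper_force: 62.2
```

```bash
python3 st.py
```

```text
grasp [481.7 215.3 102. ] ext 37.9 2.1
t 10.55 rot [ 3.1401e+00 -1.6000e-03  1.2678e+00] F ext x,y,z -0.5 -0.2 2.1 M [0.2  0.08 0.04]
```

{"fn": "send_rows", "kwargs": {"rows": [[[0, 0, 0.1, 0, 0, 0], [0, 0, 0.2, 0, 0, 0], [0, 0, 0.3, 0, 0, 0], [0, 0, 0.4, 0, 0, 0], [0, 0, 0.4, 0, 0, 0]]]}}

```text
clock: 11.05
eef_pos: [481.4, 215.5, 151.6]
tool_rot: [3.141, -0.002, 1.268]
force: [0.5, 1.1, 2.3]
width: 42.3
gripper_force: 62.3
```

```bash
python3 st.py
```

```text
grasp [481.5 215.5  97.6] ext 37.7 1.9
t 11.05 rot [ 3.1406e+00 -1.6000e-03  1.2680e+00] F ext x,y,z -1.2 0.1 2.3 M [ 0.45 -0.12  0.01]
```

{"fn": "send_rows", "kwargs": {"rows": [[[0, 0, 0.15, 0, 0, 0], [0, 0, 0.3, 0, 0, 0], [0, 0, 0.45, 0, 0, 0], [0, 0, 0.6, 0, 0, 0], [0, 0, 0.75, 0, 0, 0], [0, 0, 0.85, 0, 0, 0], [0, 0, 0.85, 0, 0, 0]]]}}

```text
clock: 11.75
eef_pos: [480.6, 214.5, 142.2]
tool_rot: [-3.141, 0.001, 1.268]
force: [1.4, 1.6, -8.3]
width: 42.4
gripper_force: 61.7
```

```bash
python3 st.py
```

```text
grasp [480.5 214.5  88.2] ext 39.1 1.3
t 11.75 rot [-3.1408e+00  9.0000e-04  1.2678e+00] F ext x,y,z -2.0 0.8 -8.3 M [ 0.12 -0.25  0.1 ]
```

{"fn": "send_rows", "kwargs": {"rows": [[[0, 0, 0.15, 0, 0, 0], [0, 0, 0.3, 0, 0, 0], [0, 0, 0.45, 0, 0, 0], [0, 0, 0.6, 0, 0, 0], [0, 0, 0.7, 0, 0, 0], [0, 0, 0.7, 0, 0, 0]]]}}

```text
clock: 12.35
eef_pos: [480.8, 214.6, 135.4]
tool_rot: [-3.141, 0.001, 1.268]
force: [1.3, -0.2, -9.2]
width: 42.8
gripper_force: 61.9
```

```bash
python3 st.py
```

```text
grasp [480.8 214.6  81.4] ext 38.9 1.5
t 12.35 rot [-3.1413e+00  5.0000e-04  1.2678e+00] F ext x,y,z -0.2 1.3 -9.2 M [-0.12 -0.29  0.06]
```

{"fn": "send_rows", "kwargs": {"rows": [[[0, 0, 0.08, 0, 0, 0], [0, 0, 0.16, 0, 0, 0], [0, 0, 0.22, 0, 0, 0], [0, 0, 0.22, 0, 0, 0]]]}}

```text
clock: 12.75
eef_pos: [480.9, 214.9, 133.8]
tool_rot: [3.142, -0.0, 1.268]
force: [-0.0, 0.4, -4.4]
width: 42.1
gripper_force: 62.3
```

```bash
python3 st.py
```

```text
grasp [480.9 215.   79.8] ext 38.5 1.5
t 12.75 rot [ 3.1415e+00 -2.0000e-04  1.2679e+00] F ext x,y,z -0.4 -0.1 -4.4 M [-0.03 -0.02  0.02]
```

{"fn": "send_rows", "kwargs": {"rows": [[[0, 0, 0.06, 0, 0, 0], [0, 0, 0.12, 0, 0, 0], [0, 0, 0.12, 0, 0, 0]]]}}

```text
clock: 13.05
eef_pos: [481.0, 214.9, 133.4]
tool_rot: [3.141, -0.0, 1.268]
force: [-1.7, -1.6, 5.0]
width: 42.4
gripper_force: 63.5
```

```bash
python3 st.py
```

```text
grasp [481.1 214.9  79.4] ext 38.4 1.7
t 13.05 rot [ 3.1409e+00 -4.0000e-04  1.2684e+00] F ext x,y,z 2.1 -1.1 5.0 M [-0.18  0.35  0.15]
```

{"fn": "send_rows", "kwargs": {"rows": [[[0, 0, -0.08, 0, 0, 0], [0, 0, -0.08, 0, 0, 0], [0, 0, -0.08, 0, 0, 0], [0, 0, -0.08, 0, 0, 0], [0, 0, -0.08, 0, 0, 0], [0, 0, -0.08, 0, 0, 0], [0, 0, -0.08, 0, 0, 0], [0, 0, -0.08, 0, 0, 0]]], "grip": 0}}

```text
clock: 13.85
eef_pos: [480.9, 214.8, 133.3]
tool_rot: [-3.142, 0.0, 1.268]
force: [0.4, -0.0, 0.1]
width: 85.5
gripper_force: 0.0
```

```bash
python3 st.py
```

```text
grasp [480.9 214.8  79.3] ext 38.6 1.6
t 13.85 rot [-3.1416  0.      1.2678] F ext x,y,z -0.1 0.4 0.1 M [ 0.04  0.04 -0.07]
```

{"fn": "send_rows", "kwargs": {"rows": [[[0, 0, -1, 0, 0, 0], [0, 0, -3, 0, 0, 0], [0, 0, -6, 0, 0, 0], [0, 0, -9.5, 0, 0, 0], [0, 0, -12, 0, 0, 0], [-2, 0, -14, 0, 0, 0], [-6, 0, -15, 0, 0, 0], [-10, 0, -15, 0, 0, 0], [-14, 0, -15, 0, 0, 0], [-16, 0, -15, 0, 0, 0]]]}}

```text
clock: 14.85
eef_pos: [431.6, 58.7, 284.0]
tool_rot: [3.142, 0.002, 1.264]
force: [0.1, 0.5, 0.3]
width: 85.1
gripper_force: 0.0
```

Run:
```python
from g import *
T=cam("top");S=cam("side");cv2.imwrite("pics/t5.png",T["bgr"]);cv2.imwrite("pics/s5.png",S["bgr"])
a=cv2.resize(T["bgr"][155:235,175:305],(650,400),interpolation=cv2.INTER_CUBIC)
a=cv2.resize(T["bgr"][165:225,175:265],(450,300),interpolation=cv2.INTER_CUBIC)
b=cv2.resize(S["bgr"][100:210,290:360],(350,550),interpolation=cv2.INTER_CUBIC)
a=cv2.copyMakeBorder(a,0,250,0,0,cv2.BORDER_CONSTANT)
cv2.imwrite("pics/g1.png",np.hstack([a,b]))
```

```text
(no output)
```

View pics/g1.png

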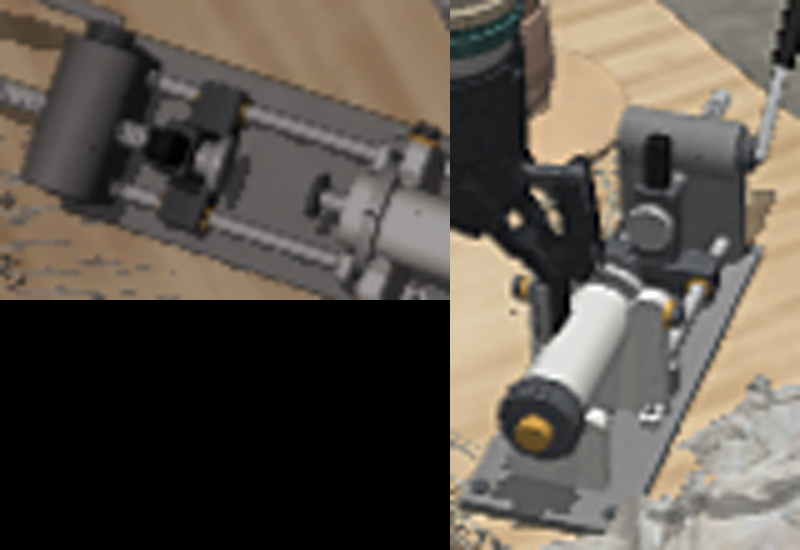

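The barrel is home behind the plate and level with it: die at (535,432), flange hidden behind the plate top. In the top crop the piston disc is at (315,195) and the black handle covers (145–192, 130–172), with its top face in the left part. There is clearance to the drum edge at col 118.

Run:
```python
from g import *
np.set_printoptions(precision=1,suppress=True)
T=cam("top");S=cam("side")
def E(p): v=p[:2]-O; return np.array([v@EX,v@EY])
f=lambda u,v:(175+(u+.5)/5-.5,165+(v+.5)/5-.5)
print("handle top",E(onz(T,*f(160,148),138)))
print("handle front-bottom edge z102",E(onz(T,*f(192,155),102)))
print("disc rear",E(onz(T,*f(307,193),86)),"flange-ish")
h=lambda u,v:(290+(u-450+.5)/5-.5,100+(v+.5)/5-.5)
print("side handle top front edge z138",E(onz(S,*h(657,140),138)))
print("die side at z80",E(onz(S,*h(534,432),80)),"die pred px",(proj(S,[*ext(38.5+92,1.6),80])-[290,100])*5+[452,2])
q=ext(-115,1.6);plan((q[0],q[1],230),1.268)
```

```text
handle top [-121.4   -1.4]
handle front-bottom edge z102 [-112.7   -0.1]
disc rear [-48.6  -0.1] flange-ish
side handle top front edge z138 [-121.2    2.4]
die side at z80 [123.3   2.1] die pred px [529.1 439.2]
t 15.05 pose [433.5  62.4 284. ] [ 3.1 -0.   1.3] F [ 0.3  0.1 -0.4] w 85.3
rows to go cm/rad [31.3 -0.1  0. ] [ 0. -0. -0.]
```

{"fn": "send_rows", "kwargs": {"rows": [[[1.5, 0, 0, 0, 0, 0], [4.5, 0, 0, 0, 0, 0], [8.5, 0, 0, 0, 0, 0], [13, 0, 0, 0, 0, 0], [17.5, 0, 0, 0, 0, 0], [22, 0, 0, 0, 0, 0], [26, 0, 0, 0, 0, 0], [29, -0.1, 0, 0, 0, 0], [31, -0.1, 0, 0, 0, 0], [31.6, -0.1, 0, 0, 0, 0]]]}}

```text
clock: 16.05
eef_pos: [525.3, 368.9, 283.0]
tool_rot: [-3.14, -0.003, 1.273]
force: [-0.3, 0.7, -0.3]
width: 85.2
gripper_force: 0.0
```

{"fn": "send_rows", "kwargs": {"rows": [[[0, 0, 0.5, 0, 0, 0], [0, 0, 2, 0, 0, 0], [0, 0, 4, 0, 0, 0], [0, 0, 5, 0, 0, 0], [0, 0, 5, 0, 0, 0]]]}}

```text
clock: 16.55
eef_pos: [525.7, 362.3, 231.7]
tool_rot: [-3.14, 0.004, 1.267]
force: [-0.5, 0.2, -0.4]
width: 85.3
gripper_force: 0.0
```

Run:
```python
from g import *
q=ext(-118.5,1.6);plan((q[0],q[1],123),1.268);cur()
T=cam("top")["bgr"];S=cam("side")["bgr"]
a=cv2.resize(T[155:215,165:245],(400,300),interpolation=cv2.INTER_CUBIC)
b=cv2.resize(S[70:160,290:370],(400,450),interpolation=cv2.INTER_CUBIC)
a=cv2.copyMakeBorder(a,0,150,0,0,cv2.BORDER_CONSTANT)
cv2.imwrite("pics/h1.png",np.hstack([a,b]))
```

```text
t 16.55 pose [525.7 362.3 231.7] [-3.1396  0.0035  1.2669] F [-0.5  0.2 -0.4] w 85.3
rows to go cm/rad [0.31 0.13 5.47] [-0.002  0.004 -0.001]
grasp [525.6 362.2 177.7] ext -115.4 0.3
```

View pics/h1.png

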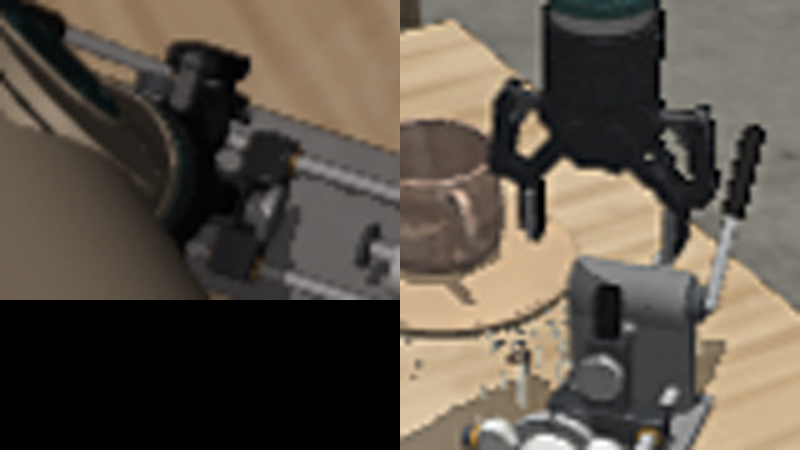

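The fingers at cols 535 and 675 are centred on the handle at col 607, and the lever at col 735 is clear. I'll lower in two stages.

{"fn": "send_rows", "kwargs": {"rows": [[[0.1, 0.1, 0.5, 0, 0.003, 0], [0.2, 0.1, 1.5, 0, 0.003, 0], [0.2, 0.1, 2.5, 0, 0.003, 0], [0.2, 0.1, 3.3, 0, 0.003, 0], [0.2, 0.1, 3.8, 0, 0.003, 0], [0.2, 0.1, 3.8, 0, 0.003, 0]]]}}

```text
clock: 17.25
eef_pos: [527.6, 365.3, 194.1]
tool_rot: [-3.14, -0.001, 1.268]
force: [-0.1, 0.2, 0.3]
width: 85.5
gripper_force: 0.0
```

```bash
python3 st.py
```

```text
grasp [527.6 365.4 140.1] ext -119.0 1.2
t 17.25 rot [-3.1404e+00 -1.4000e-03  1.2679e+00] F ext x,y,z -0.2 -0.1 0.3 M [ 0.06 -0.04 -0.  ]
```

{"fn": "send_rows", "kwargs": {"rows": [[[0, 0, 0.3, 0, 0, 0], [0, 0, 0.6, 0, 0, 0], [0, 0, 0.9, 0, 0, 0], [0, 0, 1.2, 0, 0, 0], [0, 0, 1.4, 0, 0, 0], [0, 0, 1.4, 0, 0, 0]]]}}

```text
clock: 17.85
eef_pos: [527.9, 365.5, 181.0]
tool_rot: [-3.141, -0.003, 1.268]
force: [0.2, -0.0, 0.7]
width: 85.2
gripper_force: 0.0
```

```bash
python3 st.py
```

```text
grasp [528.  365.7 127. ] ext -119.4 1.5
t 17.85 rot [-3.1413e+00 -2.5000e-03  1.2678e+00] F ext x,y,z -0.0 0.2 0.7 M [ 0.05  0.02 -0.01]
```

{"fn": "send_rows", "kwargs": {"rows": [[[0, 0, 0, 0, 0, 0], [0, 0, 0, 0, 0, 0], [0, 0, 0, 0, 0, 0], [0, 0, 0, 0, 0, 0], [0, 0, 0, 0, 0, 0], [0, 0, 0, 0, 0, 0], [0, 0, 0, 0, 0, 0], [0, 0, 0, 0, 0, 0], [0, 0, 0, 0, 0, 0], [0, 0, 0, 0, 0, 0]]], "grip": 255}}

```text
clock: 18.85
eef_pos: [528.1, 365.7, 181.6]
tool_rot: [3.141, -0.003, 1.268]
force: [-1.1, -0.0, 3.5]
width: 17.1
gripper_force: 59.8
```

```bash
python3 st.py
```

```text
grasp [528.2 365.8 127.6] ext -119.7 1.7
t 18.85 rot [ 3.1414 -0.0032  1.2678] F ext x,y,z 0.4 -1.0 3.5 M [-0.12  0.19  0.04]
```

{"fn": "send_rows", "kwargs": {"rows": [[[-0.3, 0, 0, 0, 0, 0], [-0.8, 0, 0, 0, 0, 0], [-1.3, 0, 0, 0, 0, 0], [-1.8, 0, 0, 0, 0, 0], [-2.3, 0, 0, 0, 0, 0], [-2.7, 0, 0, 0, 0, 0], [-3.0, 0, 0, 0, 0, 0], [-3.2, 0, 0, 0, 0, 0], [-3.4, 0, 0, 0, 0, 0], [-3.4, 0, 0, 0, 0, 0]]]}}

```text
clock: 19.85
eef_pos: [517.9, 332.9, 181.5]
tool_rot: [3.141, -0.003, 1.268]
force: [0.1, 1.7, 6.1]
width: 16.7
gripper_force: 60.4
```

```bash
python3 st.py
python3 - <<'E'
from g import *
T=cam("top");t=cv2.cvtColor(T["bgr"],cv2.COLOR_BGR2GRAY)
def E(p): v=p[:2]-O; return np.array([v@EX,v@EY])
# brightness profile along the axis at z=80, x -90..-30 (rod/disc/pusher)
for z in(80,92):
  print(z,[(x,int(t[tuple(np.round(proj(T,[*ext(x,-1),z])).astype(int)[::-1])])) for x in range(-78,-30,3)])
E
```

```text
grasp [518.  333.1 127.5] ext -85.3 1.7
t 19.85 rot [ 3.1414e+00 -2.9000e-03  1.2677e+00] F ext x,y,z -1.6 -0.4 6.1 M [ 0.43 -0.03  0.02]
80 [(-78, 72), (-75, 75), (-72, 74), (-69, 78), (-66, 52), (-63, 33), (-60, 34), (-57, 52), (-54, 53), (-51, 53), (-48, 53), (-45, 32), (-42, 130), (-39, 126), (-36, 137), (-33, 149)]
92 [(-78, 72), (-75, 82), (-72, 74), (-69, 78), (-66, 69), (-63, 33), (-60, 34), (-57, 49), (-54, 53), (-51, 53), (-48, 79), (-45, 53), (-42, 32), (-39, 108), (-36, 126), (-33, 137)]
```

{"fn": "send_rows", "kwargs": {"rows": [[[-0.2, 0, 0, 0, 0, 0], [-0.4, 0, 0, 0, 0, 0], [-0.6, 0, 0, 0, 0, 0], [-0.75, 0, 0, 0, 0, 0], [-0.75, 0, 0, 0, 0, 0]]]}}

```text
clock: 20.4
eef_pos: [515.8, 325.9, 181.6]
tool_rot: [3.141, -0.003, 1.268]
force: [-0.1, 1.7, 5.8]
width: 17.4
gripper_force: 60.4
```

{"fn": "send_rows", "kwargs": {"rows": [[[-0.1, 0, 0, 0, 0, 0], [-0.1, 0, 0, 0, 0, 0]]]}}

```text
clock: 20.6
eef_pos: [515.5, 325.1, 181.6]
tool_rot: [3.141, -0.003, 1.268]
force: [0.3, 2.4, 6.5]
width: 17.0
gripper_force: 60.4
```

```bash
python3 st.py
```

```text
grasp [515.6 325.3 127.6] ext -77.2 1.7
t 20.6 rot [ 3.1412 -0.0034  1.2678] F ext x,y,z -2.3 -0.4 6.5 M [ 0.54 -0.05 -0.02]
```

{"fn": "send_rows", "kwargs": {"rows": [[[-0.1, 0, 0, 0, 0, 0], [-0.1, 0, 0, 0, 0, 0]]]}}

```text
clock: 20.8
eef_pos: [515.2, 324.2, 181.5]
tool_rot: [3.141, -0.003, 1.268]
force: [1.1, 2.6, 5.3]
width: 16.8
gripper_force: 60.3
```

{"fn": "send_rows", "kwargs": {"rows": [[[-0.1, 0, 0, 0, 0, 0], [-0.1, 0, 0, 0, 0, 0]]]}}

```text
clock: 21.0
eef_pos: [514.9, 323.2, 181.5]
tool_rot: [3.141, -0.003, 1.268]
force: [0.5, 2.4, 5.6]
width: 16.8
gripper_force: 60.3
```

{"fn": "send_rows", "kwargs": {"rows": [[[-0.1, 0, 0, 0, 0, 0], [-0.1, 0, 0, 0, 0, 0]]]}}

```text
clock: 21.2
eef_pos: [514.6, 322.3, 181.6]
tool_rot: [3.141, -0.003, 1.268]
force: [0.9, 1.6, 6.0]
width: 16.9
gripper_force: 60.3
```

{"fn": "send_rows", "kwargs": {"rows": [[[-0.08, 0, 0, 0, 0, 0], [-0.08, 0, 0, 0, 0, 0]]]}}

```text
clock: 21.4
eef_pos: [514.4, 321.5, 181.6]
tool_rot: [3.141, -0.004, 1.268]
force: [-0.4, 3.2, 6.6]
width: 16.7
gripper_force: 60.4
```

{"fn": "send_rows", "kwargs": {"rows": [[[-0.08, 0, 0, 0, 0, 0], [-0.08, 0, 0, 0, 0, 0]]]}}

```text
clock: 21.6
eef_pos: [514.1, 320.8, 181.5]
tool_rot: [3.141, -0.003, 1.268]
force: [0.6, 3.2, 7.1]
width: 16.7
gripper_force: 60.4
```

{"fn": "send_rows", "kwargs": {"rows": [[[-0.08, 0, 0, 0, 0, 0], [-0.08, 0, 0, 0, 0, 0]]]}}

```text
clock: 21.8
eef_pos: [513.9, 320.0, 181.5]
tool_rot: [3.141, -0.003, 1.268]
force: [-0.6, 3.0, 5.0]
width: 17.1
gripper_force: 60.4
```

{"fn": "send_rows", "kwargs": {"rows": [[[-0.1, 0, 0, 0, 0, 0], [-0.1, 0, 0, 0, 0, 0]]]}}

```text
clock: 22.0
eef_pos: [513.6, 319.0, 181.5]
tool_rot: [3.141, -0.003, 1.268]
force: [0.2, 2.9, 6.4]
width: 17.1
gripper_force: 60.3
```

{"fn": "send_rows", "kwargs": {"rows": [[[-0.08, 0, 0, 0, 0, 0], [-0.08, 0, 0, 0, 0, 0]]]}}

```text
clock: 22.2
eef_pos: [513.4, 318.3, 181.5]
tool_rot: [3.141, -0.003, 1.268]
force: [0.3, 3.2, 5.5]
width: 17.0
gripper_force: 60.4
```

```bash
python3 st.py
python3 - <<'E'
from g import *
T=cam("top");t=cv2.cvtColor(T["bgr"],cv2.COLOR_BGR2GRAY)
t0=cv2.cvtColor(cv2.imread("pics/t5.png"),cv2.COLOR_BGR2GRAY)
for z in(80,):
  for im in(t0,t):
    print(z,[(x,int(im[tuple(np.round(proj(T,[*ext(x,0),z])).astype(int)[::-1])])) for x in range(-66,120,3) if x<-30 or x>100])
E
```

```text
grasp [513.5 318.5 127.5] ext -70.0 1.7
t 22.2 rot [ 3.1412 -0.0035  1.2678] F ext x,y,z -3.2 -0.6 5.5 M [ 0.57 -0.09 -0.01]
80 [(-66, 96), (-63, 96), (-60, 96), (-57, 96), (-54, 94), (-51, 86), (-48, 58), (-45, 32), (-42, 128), (-39, 142), (-36, 134), (-33, 147), (102, 72), (105, 44), (108, 44), (111, 57), (114, 71), (117, 74)]
80 [(-66, 51), (-63, 80), (-60, 78), (-57, 77), (-54, 74), (-51, 42), (-48, 46), (-45, 33), (-42, 129), (-39, 144), (-36, 137), (-33, 148), (102, 73), (105, 45), (108, 50), (111, 57), (114, 58), (117, 60)]
```

{"fn": "send_rows", "kwargs": {"rows": [[[-0.08, 0, 0, 0, 0, 0], [-0.08, 0, 0, 0, 0, 0]]]}}

```text
clock: 22.45
eef_pos: [513.1, 317.5, 181.5]
tool_rot: [3.141, -0.003, 1.268]
force: [0.7, 3.0, 5.9]
width: 16.7
gripper_force: 60.4
```

{"fn": "send_rows", "kwargs": {"rows": [[[-0.08, 0, 0, 0, 0, 0], [-0.08, 0, 0, 0, 0, 0]]]}}

```text
clock: 22.65
eef_pos: [513.0, 317.2, 181.5]
tool_rot: [3.141, -0.004, 1.268]
force: [0.5, 4.1, 5.2]
width: 17.0
gripper_force: 60.3
```

{"fn": "send_rows", "kwargs": {"rows": [[[-0.05, 0, 0, 0, 0, 0], [-0.05, 0, 0, 0, 0, 0], [-0.05, 0, 0, 0, 0, 0]]]}}

```text
clock: 22.95
eef_pos: [513.0, 317.0, 181.6]
tool_rot: [3.141, -0.005, 1.268]
force: [1.6, 5.1, 5.0]
width: 17.2
gripper_force: 60.2
```

```bash
python3 st.py
```

```text
grasp [513.1 317.3 127.6] ext -68.8 1.7
t 22.95 rot [ 3.1409 -0.0049  1.2681] F ext x,y,z -5.3 -0.0 5.0 M [ 0.94 -0.17 -0.  ]
```

{"fn": "send_rows", "kwargs": {"rows": [[[0.08, 0, 0, 0, 0, 0], [0.08, 0, 0, 0, 0, 0]]]}}

```text
clock: 23.15
eef_pos: [513.0, 317.1, 181.6]
tool_rot: [3.141, -0.003, 1.268]
force: [0.0, 3.6, 6.3]
width: 16.8
gripper_force: 60.5
```

```bash
python3 st.py
```

```text
grasp [513.1 317.3 127.6] ext -68.8 1.8
t 23.15 rot [ 3.1411 -0.0034  1.2679] F ext x,y,z -3.4 -1.0 6.3 M [ 0.66 -0.13  0.06]
```

Contact is made and the ram sits still. I'll ease off a little more, open and rise.

{"fn": "send_rows", "kwargs": {"rows": [[[0.05, 0, 0, 0, 0, 0], [0.05, 0, 0, 0, 0, 0]]]}}

```text
clock: 23.35
eef_pos: [513.0, 317.1, 181.5]
tool_rot: [3.141, -0.002, 1.268]
force: [0.9, 2.3, 8.1]
width: 17.0
gripper_force: 60.6
```

{"fn": "send_rows", "kwargs": {"rows": [[[0, 0, 0, 0, 0, 0], [0, 0, 0, 0, 0, 0], [0, 0, 0, 0, 0, 0], [0, 0, 0, 0, 0, 0], [0, 0, 0, 0, 0, 0], [0, 0, 0, 0, 0, 0], [0, 0, 0, 0, 0, 0], [0, 0, 0, 0, 0, 0]]], "grip": 0}}

```text
clock: 24.15
eef_pos: [513.0, 317.5, 181.2]
tool_rot: [-3.142, -0.003, 1.268]
force: [-0.5, -0.3, 0.0]
width: 85.5
gripper_force: 0.0
```

{"fn": "send_rows", "kwargs": {"rows": [[[0, 0, -0.5, 0, 0, 0], [0, 0, -2, 0, 0, 0], [0, 0, -4, 0, 0, 0], [0, 0, -6.5, 0, 0, 0], [0, 0, -9, 0, 0, 0], [0, 0, -11, 0, 0, 0], [-2, 0, -12, 0, 0, 0], [-6, 0, -12, 0, 0, 0], [-10, 0, -12, 0, 0, 0], [-14, 0, -12, 0, 0, 0]]]}}

```text
clock: 25.15
eef_pos: [470.5, 182.2, 301.3]
tool_rot: [3.141, -0.003, 1.268]
force: [-0.6, -0.9, 0.2]
width: 85.0
gripper_force: 0.0
```

{"fn": "send_rows", "kwargs": {"rows": [[[-4, 0, 0, 0, 0, 0], [-8, 0, 0, 0, 0, 0], [-12, 0, 0, 0, 0, 0], [-15, 0, 0, 0, 0, 0], [-16, 0, 0, 0, 0, 0], [-16, 0, 0, 0, 0, 0]]]}}

```text
clock: 25.75
eef_pos: [423.3, 29.8, 300.7]
tool_rot: [3.141, -0.003, 1.265]
force: [0.9, 0.5, -0.5]
width: 85.5
gripper_force: 0.0
```

Run:
```python
from g import *
T=cam("top");S=cam("side");t=cv2.cvtColor(T["bgr"],cv2.COLOR_BGR2GRAY)
cv2.imwrite("pics/end_t.png",T["bgr"])
for y in(0,-8,8):
  f=t.astype(np.float32)
  P=np.array([proj(T,[*ext(x,y),80]) for x in range(-80,-30,2)],np.float32)
  print(y,list(zip(range(-80,-30,2),cv2.remap(f,P[None,:,0],P[None,:,1],cv2.INTER_LINEAR)[0].astype(int).tolist())))
hsv=cv2.cvtColor(S["bgr"],cv2.COLOR_BGR2HSV)
s5=cv2.imread("pics/s5.png")
for b in(s5,S["bgr"]):
  m=cv2.inRange(cv2.cvtColor(b,cv2.COLOR_BGR2HSV),(12,140,80),(28,255,255));m[:170]=0;m[205:]=0;m[:,:290]=0;m[:,330:]=0
  n,l,st,ce=cv2.connectedComponentsWithStats(m);print("die",[(ce[i],st[i][4]) for i in range(1,n) if st[i][4]>10])
print(ctrl.read_state()["force"])
```

```text
0 [(-80, 15), (-78, 8), (-76, 3), (-74, 2), (-72, 4), (-70, 10), (-68, 20), (-66, 58), (-64, 98), (-62, 128), (-60, 142), (-58, 140), (-56, 133), (-54, 140), (-52, 132), (-50, 91), (-48, 62), (-46, 46), (-44, 36), (-42, 91), (-40, 126), (-38, 133), (-36, 131), (-34, 136), (-32, 141)]
-8 [(-80, 11), (-78, 8), (-76, 5), (-74, 5), (-72, 17), (-70, 29), (-68, 32), (-66, 25), (-64, 35), (-62, 63), (-60, 65), (-58, 70), (-56, 88), (-54, 102), (-52, 100), (-50, 80), (-48, 53), (-46, 39), (-44, 34), (-42, 24), (-40, 31), (-38, 49), (-36, 54), (-34, 55), (-32, 52)]
8 [(-80, 20), (-78, 18), (-76, 16), (-74, 17), (-72, 31), (-70, 44), (-68, 32), (-66, 34), (-64, 53), (-62, 75), (-60, 83), (-58, 83), (-56, 95), (-54, 105), (-52, 102), (-50, 75), (-48, 51), (-46, 38), (-44, 33), (-42, 25), (-40, 33), (-38, 55), (-36, 72), (-34, 89), (-32, 91)]
die [(array([306.24324324, 186.24324324]), np.int32(37))]
die [(array([306.22222222, 186.33333333]), np.int32(36))]
[ 0.56735971  0.6079436  -1.12452633]
```

The pusher's bright edge now runs straight into the dark disc with no gap, and the barrel hasn't moved. I'm handing in.

```bash
python3 -c "
from cell import ctrl
print(ctrl.finish_job())"
```

```text
the job is handed in; nothing more can be done
None
```

The barrel is home and level in the slotted plate, the ram rests lightly on the piston, the cup was not touched, and the job was handed in at about 26 s; the verdict was not shown.

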